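Open the dial padlock of the plate box and hand it over

TASK

Open the blue padlock lying in the wooden holder: turn its dial clockwise until the white line clicks into the notch at the red mark, then pull the shackle straight out to its stop while the lock is still in the holder. Lift the open lock out and hold it still in the gripper some 20 cm above the middle of the green mat, ready to be taken: finish while holding it there, do not put it down or let go. Leave everything else on the bench where it is.

Things in the scene. Friction and masses are not known exactly. Their poses are not given: they have to be found in the camera images.
- padlock: Blue square dial padlock lying face up in the wooden holder, loose, about 0.4 kg in all. Case 72 x 72 x 26 mm; its lower 12 mm sit in the holder with 2 mm play all round, and it lifts straight out. Origin at the centre of the case's underside; z up out of the dial face, -x towards the shackle.
- mark (a point): Red opening mark on the padlock's face, at the -x edge next to the shackle, 32 mm from the dial's axis and 26 mm above the underside. Nine thin black ticks round the dial show the other notches, 36 degrees apart.
- dial_grip (a point): Point on the dial's axis, 39 mm above the padlock's underside, at mid-height of the round black grip: 36 mm across, 17 mm high, its top 8 mm above this point. Under it a black flange 51 mm across, its top 9 mm below this point. A white line runs from the axis to the flange's edge. It turns about the padlock's z; grip it from above at any yaw.
- dial (a joint): Dial angle, rad, counterclockwise positive seen from above; 0 = white line at the red mark, the only place where the shackle can be drawn. Sprung notches every 0.628 rad (36 degrees), one at 0; a click takes about 0.07 N m, and let go it settles in the nearest notch. It starts between 0.6 and 2.6, so turn it clockwise. End stops -1.2 and 3.2.
- shackle_grip (a point): Point midway between the legs of the steel shackle, 13 mm above the padlock's underside (27 mm above the bench); shut, 68 mm from the dial's axis along the padlock's -x. It moves with the shackle: a U of 10 mm round bar lying level, legs along x, 50 mm over their outer sides, 30 mm between; its crossbar's centre is 22 mm farther out along -x.
- shackle (a joint): How far the shackle is drawn out of the case, m, along the padlock's -x: 0 shut, 0.026 at its stop. Locked it has 2 to 3 mm of play; unlocked it slides with about 1.5 N of friction and stays where it is left.
- holder: Pale wooden holder fixed to the bench, 92 x 92 mm; base 14 mm thick, on which the padlock lies, walls 12 mm higher. Open at the front (-x) between two corner stops, where the shackle comes out; the stops hold the case when the shackle is pulled. Origin at the centre of its underside. It stands left or right, yaw within 0.4 rad.
- mat: Green hand-over mat fixed flat on the bench, 160 x 160 x 3 mm; origin at the centre of its underside. It lies on the other side of the bench from the holder.
- brass_lock: small shut brass padlock, case 30 x 40 x 18 mm, loose bystander, not the one to open; origin at the centre of its underside
- tape_roll: yellow tape roll lying flat, 68 mm across, 24 mm high, loose bystander; origin at the centre of its underside
- mug: white mug, 76 mm across, 85 mm high, loose bystander; origin at the centre of its underside
- screwdriver: screwdriver lying on the bench, loose bystander; origin at the centre of its underside
- rivet_tray: open blue plastic tray 110 x 160 x 35 mm, loose bystander; origin at the centre of its underside
- plates: stack of three blank number plates, 140 x 390 x 12 mm, loose bystander; origin at the centre of its underside
- glue_jar: closed jar, 52 mm across, 70 mm high, loose bystander; origin at the centre of its underside
Mind the look-alikes: they are no part of the job. There is more than one size of the mat; the one meant has the size given above.

How it is judged:
On the way, in this order (a step that is already met when the one before it is completed fails the run):
1. the dial rests in the notch at the red mark, the shackle still in (value of joint dial between -0.15 and 0.15 rad and value of joint shackle below 0.008 m), for 0.2 s.
2. the shackle is pulled out to its stop while the lock lies in the holder (value of joint shackle above 0.022 m and z of padlock in the frame of holder below 0.026 m), for 0.1 s.
At the end, for the whole second after the job is handed in: The padlock is held in the fingers (over 1 N), its shackle drawn out more than 20 mm, its origin more than 100 mm above the bench and within 100 mm horizontally of the mat's centre, moving slower than 0.05 m/s, touching neither holder, mat nor any bystander (value of joint shackle above 0.02 m and height (world z) of padlock above 0.1 m and horizontal distance between padlock and mat below 0.1 m and contact force between the fingers and padlock above 1 N and contact force between padlock and holder below 0.1 N and contact force between padlock and mat below 0.1 N and linear speed of padlock below 0.05 m/s and contact force between padlock and brass_lock below 0.1 N and contact force between padlock and tape_roll below 0.1 N and contact force between padlock and mug below 0.1 N and contact force between padlock and screwdriver below 0.1 N and contact force between padlock and rivet_tray below 0.1 N and contact force between padlock and plates below 0.1 N and contact force between padlock and glue_jar below 0.1 N); the arm keeps its last pose, push and grip.
It fails at once if one of the other loose things on the bench moved by more than 30 mm (distance of any of brass_lock, tape_roll, mug, screwdriver, rivet_tray, plates, glue_jar from where it was at the start of the episode above 0.03 m).
It also fails if it takes over 64 s, if anything falls off the work surface, if the arm or the gripper's body presses on something with over 40 N, if the wrist force passes 120 N, or if a joint passes its speed limit or range.

ROBOT

A 6-joint arm with a two-finger parallel gripper is mounted at the origin on the work surface. World frame = base frame: x ahead of the robot, y to its left, z up, the work surface at z = 0. Lengths are in m, angles in rad, forces in N, time in s.
With the tool pointing down it reaches from about 0.25 to 0.8 m from the base axis. Payload 3.9 kg.
Tool frame: the origin (TCP) lies where the fingers leave the gripper's body, on its centre line; the fingertips stand 73 mm ahead of it and the grasp point (between the pads) lies 54 mm ahead of it; z points along the fingers, y is the line along which they close (so a half turn about z gives the same grasp; the last joint's range is limited). The gripper opens to 85 mm and grips with 20 to 120 N. Pads are 22 mm wide; open, the fingers measure 114 mm over their backs; the gripper's body (76 mm by 85 mm) begins 54 mm behind the grasp point. The pads swing forward as they close: fully open they stand 13 mm farther back than shut.
Start: joints at [-1.305, 0.26, -0.138, 1.173, 0, 1.571], TCP at [0.138, -0.507, 0.304] pointing down, gripper open.
Joint ranges: [-2.78, 2.78], [-0.83, 1.72], [-1.28, 1.37], [-1.9, 2.12], [-1.57, 1.48], [-3.14, 3.14]. Speed limits (rad/s): [2.57, 2.57, 3.14, 3.14, 3.14, 3.14].

INTERFACE

Orientations are given as a unit quaternion [x, y, z, w].
In Python, from workcell import sensors, imaging, manip gives the robot as it stands.
- The arm moves only by the tool play_rows, never from a script. Its arguments are lists of equal length, an entry for each row: "claw": the opening, from 0 (shut) to 1 (fully open); "xyz": the shift along the tool's x, y, z in mm, a list of three; "turn": the turn about the tool's z in degrees. A call has 1 to 10 rows; each row shifts and turns the commanded pose from where the row before left it, along the tool's axes as they then stand; what a row does not reach is not made up. A row lasts 1/10 s, in which the tool goes at most 50 mm and 8.59 degrees, less where a joint would pass 70% of its speed; a pose out of reach is approached as far as the arm can. A call is refused whole if a number of a shift passes 50 or a number of a turn 8.59, either way. A call with a gripper value outside its range is refused whole. The fingers move at their own pace and stop on an object; "grip_force" is the grip in N (left out, the last holds). Time passes only in rows, so rows that do not move let the fingers close. It gives the time, the measured TCP pose, the force, the opening and the grip force at its end, in the units of the state.
- sensors.state(): the state, without advancing time (a new reading comes with each control period).
- imaging.read_camera(name): name is "side" or "top"; returns (picture, depth): 384x512x3 uint8, red, green, blue; 384x512 float32, m along the optical axis (not along the pixel's ray), 0 where there is no reading.
- imaging.calibration(name): a dict with "vfov" (degrees; the focal length in pixels is half the picture's height over the tangent of half this angle, whatever the lens; pixels are square), "cx", "cy" (the principal point, pixels), "pose" (4x4, takes a point from camera to world coordinates). Camera axes: x right, y up, looking along -z (the intrinsics and any distortion apply to the point x, -y, -z); pixel columns grow to the right and rows downward; lengths in m; the calibration is good to about 2 mm. A picture is of the moment at which its call begins. calibration takes no time and is no camera call.
- manip.close_job(): hands the job in; it is judged then, once.
Trained networks look in the newest picture that a camera, given by its name, has taken for a name from the list of things; names that differ only in an ending like _2 or _b are one class to them, and where a whole thing is asked for, a point or a joint stands for the part that bears it (a point fixed in the world has none). Each returns a list of dicts, best first, with "p" (0 to 1); they miss things now and then, are a little off and sometimes report something else, mostly with a low value. They report only what shows in the picture. A call takes as long as a camera call. They do not tell look-alikes from the thing itself.
- imaging.recognise(camera, label): "location" ([x, y, z] in m, in world coordinates, good to about 4 mm: the middle of the surface that is visible of it).
- imaging.place_of(camera, label): "location" ([x, y, z] in m, in world coordinates, good to about 4 mm: a listed point, or the origin of a listed thing).
The state is a dict: "clock": time; "joint_pos": joint angles; "joint_velocities": joint speeds; "joint_efforts": joint torques, N m; "tool_pos": TCP position; "orientation": TCP orientation; "wrist_force": force on the tool from outside, world axes, zero at the start; "wrist_torque": the same for the moment, N m; "width": finger opening in m; "grip_force": force on a finger pad.
Only numpy, scipy, OpenCV 4.12 (cv2) and the standard library are available. Lean on these libraries where they do the work, as an engineer would, in place of code of your own. Each camera call takes 0.05 s, during which the arm holds its last target. There are 200 camera calls.

## Working session

There is one attempt and no reset: what is moved stays moved. The work goes in short steps, Python scripts to look and compute and a tool call to move; the robot and the scene stay as the last step left them, time stands still between calls to the robot, and variables do not carry over. Pictures are saved under pics/ and viewed, at most 10 in all, crops included, and the job is handed in when it is done.

Besides the shell and the picture viewer there is one more tool, called after ">>>" as name(argument=value, ...), one argument or row to a line, values as JSON. play_rows: Moves the arm, as the interface text tells. Its arguments: {"type":"object","properties":{"claw":{"type":"array"},"xyz":{"type":"array"},"turn":{"type":"array"},"grip_force":{"type":"number"}},"required":["claw","xyz","turn"]}

```bash
mkdir -p pics; cat > h.py <<'E'
import numpy as np, cv2
from workcell import sensors, imaging, manip
def cal(n):
    c=imaging.calibration(n); return c, 192/np.tan(np.radians(c['vfov']/2)), np.array(c['pose'])
def cloud(n,d):
    c,f,P=cal(n); v,u=np.mgrid[:384,:512]
    p=np.stack([(u-c['cx'])*d/f,-(v-c['cy'])*d/f,-d],-1)
    return p@P[:3,:3].T+P[:3,3]
def proj(n,X):
    c,f,P=cal(n); q=(np.array(X)-P[:3,3])@P[:3,:3]
    return [round(float(c['cx']+f*q[0]/-q[2]),1),round(float(c['cy']-f*q[1]/-q[2]),1)]
E
python3 - <<'E'
from h import *
print(sensors.state())
for n in ('top','side'):
    im,d=imaging.read_camera(n); cv2.imwrite(f'pics/{n}0.png',im[...,::-1]); np.savez(f'{n}0.npz',im=im,d=d)
    print(n,{k:np.round(v,3).tolist() if k=='pose' else v for k,v in imaging.calibration(n).items()})
    for l in ('padlock','mark','dial_grip','shackle_grip','holder','mat'):
        print(l,[(round(r['p'],2),np.round(r['location'],3).tolist(),proj(n,r['location'])) for r in imaging.place_of(n,l)])
E
```

```text
{'clock': 0.0, 'joint_pos': array([-1.30498986e+00,  2.60668273e-01, -1.39376233e-01,  1.17269909e+00,
        1.31077792e-05,  1.57082064e+00]), 'joint_velocities': array([ 0.00101301, -0.00094041,  0.00074571,  0.00040809, -0.00038183,
        0.00087779]), 'joint_efforts': array([ 1.57327968e-04, -4.05673599e+01,  2.53922510e+01,  1.88131485e-02,
        4.67516509e-05,  3.02609884e-07]), 'tool_pos': array([ 0.13777155, -0.50603815,  0.30307031]), 'orientation': array([ 9.91182500e-01,  1.32500206e-01, -1.22534157e-04, -9.65914836e-04]), 'wrist_force': array([-0.00241431,  0.13763667, -0.01969188]), 'wrist_torque': array([-0.01645662, -0.00024703, -0.00726213]), 'grip_force': 0.0, 'width': 0.08529952960264225}
top {'vfov': 52.90029052206628, 'cx': 252.70137682475442, 'cy': 192.2290357054466, 'pose': [[-0.015, 0.981, -0.194, 0.347], [-1.0, -0.019, -0.017, -0.028], [-0.02, 0.194, 0.981, 1.156], [0.0, 0.0, 0.0, 1.0]]}
padlock [(0.93, [0.589, 0.176, 0.017], [191.6, 188.0])]
mark [(0.64, [0.553, 0.169, 0.039], [192.6, 198.4])]
dial_grip [(0.66, [0.583, 0.178, 0.048], [189.0, 188.0])]
shackle_grip [(0.55, [0.521, 0.152, 0.026], [198.9, 209.7])]
holder [(0.66, [0.587, 0.181, -0.004], [191.1, 190.0])]
mat [(0.7, [0.511, -0.241, -0.002], [330.3, 212.2]), (0.66, [0.309, 0.286, 0.002], [153.7, 283.6])]
side {'vfov': 54.696623705413636, 'cx': 254.11486183935193, 'cy': 192.32654409816172, 'pose': [[-0.92, 0.256, -0.297, 0.213], [-0.392, -0.631, 0.669, 0.724], [-0.016, 0.732, 0.681, 0.842], [0.0, 0.0, 0.0, 1.0]]}
padlock [(0.76, [0.587, 0.182, 0.013], [212.1, 252.4])]
mark [(0.82, [0.553, 0.166, 0.037], [224.8, 246.5])]
dial_grip [(0.54, [0.585, 0.178, 0.052], [212.2, 242.6])]
shackle_grip [(0.58, [0.523, 0.152, 0.027], [237.1, 248.4])]
holder [(0.91, [0.584, 0.18, 0.001], [213.6, 255.1])]
mat [(0.78, [0.511, -0.243, -0.002], [287.8, 172.4]), (0.74, [0.307, 0.288, 0.001], [295.1, 323.5])]
```

```bash
python3 - <<'E'
from h import *
t=np.load('top0.npz')['im'][...,::-1]; s=np.load('side0.npz')['im'][...,::-1]
a=cv2.resize(t[155:230,150:230],(400,375),interpolation=cv2.INTER_CUBIC); b=cv2.resize(s[205:285,170:250],(400,400),interpolation=cv2.INTER_CUBIC)[:375]
cv2.imwrite('pics/crop0.png',np.hstack([a,b]))
E
```

```text
(no output)
```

View pics/top0.png

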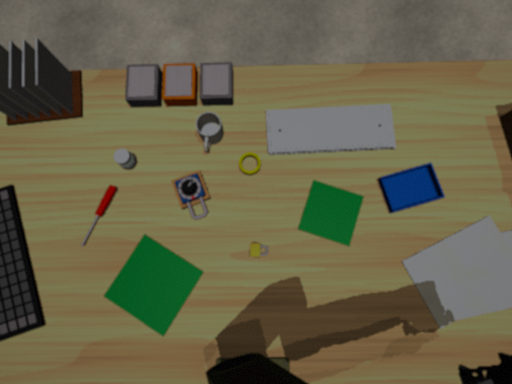

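View pics/crop0.png

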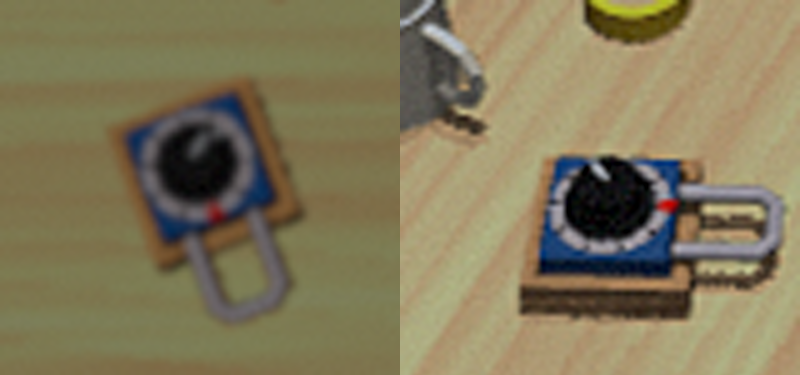

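```bash
python3 - <<'E'
from h import *
c0=np.array([.587,.178])
def ortho(n,z,s=0.0003,N=400):
    im=np.load(f'{n}0.npz')['im']; c,f,P=cal(n)
    r,k=np.mgrid[:N,:N]; X=np.stack([c0[0]-.01+(N/2-r)*s,c0[1]-(k-N/2)*s,0*r+z],-1)
    q=(X-P[:3,3])@P[:3,:3]; u=c['cx']+f*q[...,0]/-q[...,2]; v=c['cy']-f*q[...,1]/-q[...,2]
    return cv2.remap(im,u.astype('f4'),v.astype('f4'),cv2.INTER_CUBIC)
rows=[]
for n in('top','side'):
    rows.append(np.hstack([ortho(n,z) for z in (.040,.061)]))
    o=ortho(n,.040).astype(int)
    m=((o[...,2]>o[...,0]+35)&(o[...,2]>o[...,1]+20)).astype('u1')
    p=np.argwhere(m); hull=p[:,::-1].astype('f4'); r=cv2.minAreaRect(hull)
    ctr=(c0[0]-.01+(200-r[0][1])*.0003,c0[1]-(r[0][0]-200)*.0003); print(n,'blue rect ctr',ctr,'size',np.array(r[1])*.3,'ang',r[2])
    m=(o[...,0]>o[...,1]+70)&(o[...,0]>o[...,2]+70); q=np.argwhere(m); 
    if len(q): q=np.median(q,0); print('red',c0[0]-.01+(200-q[0])*.0003,c0[1]-(q[1]-200)*.0003)
    d=np.load(f'{n}0.npz')['d']; C=cloud(n,d); b=np.linalg.norm(C[...,:2]-c0,axis=-1)<.012
    print('top z',np.median(C[b][:,2]),'bench',np.median(C[(abs(C[...,0]-.587)<.1)&(abs(C[...,1]-.178)<.1)][:,2]))
    S=(abs(C[...,2]-.046)<.008)
    g=(np.linalg.norm(C[...,:2]-[.512,.147],axis=-1)<.04)&(C[...,2]>.018)&(C[...,2]<.045)
    print('shackle z',np.percentile(C[g][:,2],[20,50,80]))
I=np.vstack(rows)[...,::-1]; cv2.imwrite('pics/ortho.png',cv2.resize(I,(600,600)))
t=np.load('top0.npz')['im'].astype(int); C=cloud('top',np.load('top0.npz')['d'])
g=((t[...,1]>t[...,0]+50)&(t[...,1]>t[...,2]+40)).astype('u1')
nn,l,st,ce=cv2.connectedComponentsWithStats(g)
for i in range(1,nn):
    if st[i,4]>200:
        r=cv2.minAreaRect(C[l==i][:,:2].astype('f4')); print('mat',r)
E
```

```text
top blue rect ctr (np.float64(0.5845609512329101), np.float64(0.1778984634399414)) size [68.45427246 67.69166565] ang 69.32556915283203
red 0.5566 0.1684
top z 0.06204198506675507 bench 0.0018618226202580246
shackle z [0.02938764 0.03143494 0.03364977]
side blue rect ctr (np.float64(0.5838993133544922), np.float64(0.18454097595214844)) size [71.26278992 78.54772339] ang 69.12097930908203
red 0.5578 0.1672
top z 0.06150680813300702 bench 0.0009097482835875303
shackle z [0.02836715 0.03039505 0.03267042]
mat ((0.4422643780708313, -0.1976895034313202), (0.1810426414012909, 0.3436881899833679), 57.169044494628906)
mat ((0.2852863371372223, 0.20646610856056213), (0.41568154096603394, 0.2513488233089447), 73.54631805419922)
```

View pics/ortho.png

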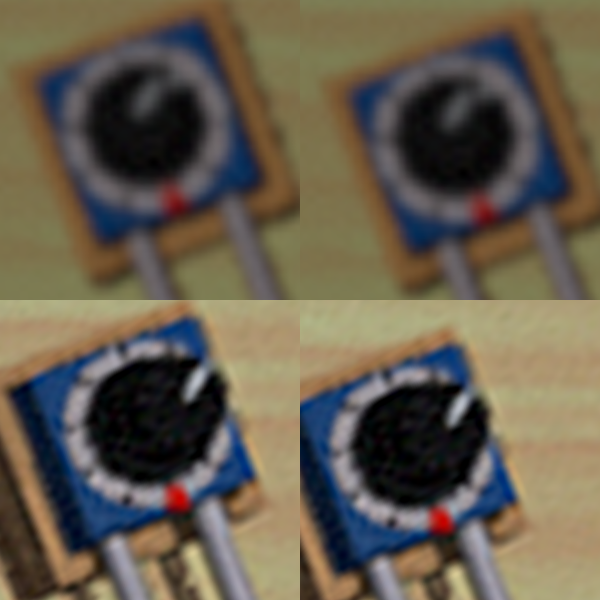

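Top picture: blue padlock in the holder at (191,188). Candidates that could be mistaken for it: the brass lock at (258,250), and for the mat, the big green mat at (153,284) versus the 160 mm one at (330,212). The crops confirm my choice: blue case, red mark towards the shackle, and a dial line about 120° counterclockwise from the mark.

>>> play_rows(
  claw=[1, 1, 1, 1, 1, 1, 1, 1, 1, 1],
  xyz=[
    [0, 0, 0],
    [0, 0, 0],
    [0, 0, 0],
    [0, 0, 0],
    [0, 0, 0],
    [0, 0, 0],
    [0, 0, 0],
    [0, 0, 0],
    [0, 0, 0],
    [0, 0, 0],
  ],
  turn=[-8.5, -8.5, -8.5, -8.5, -8.5, -8.5, -8.5, -8.5, -8.5, -8.5],
)

```text
clock: 1.7
tool_pos: [0.1379, -0.5066, 0.3039]
orientation: [0.639, 0.769, 0.0, 0.0]
wrist_force: [0.5, -0.0, 0.5]
width: 0.0858
grip_force: 0.0
```

>>> play_rows(
  claw=[1, 1, 1, 1, 1, 1, 1, 1, 1, 1],
  xyz=[
    [0, 0, 0],
    [0, 0, 0],
    [0, 0, 0],
    [0, 0, 0],
    [0, 0, 0],
    [0, 0, 0],
    [0, 0, 0],
    [0, 0, 0],
    [0, 0, 0],
    [0, 0, 0],
  ],
  turn=[-8.5, -8.5, -8.5, -8.5, -8.5, -8.5, -8.5, -8.5, -8.5, -8.5],
)

```text
clock: 2.7
tool_pos: [0.1379, -0.5066, 0.3039]
orientation: [-0.049, 0.999, -0.0, -0.0]
wrist_force: [0.1, -0.3, 0.6]
width: 0.0856
grip_force: 0.0
```

```bash
cat >> h.py <<'E'
from scipy.spatial.transform import Rotation as Ro
def to(x,y,z):
    s=sensors.state(); R=Ro.from_quat(s['orientation']).as_matrix()
    yaw=np.degrees(np.arctan2(R[1,0],R[0,0])); d=(np.array([x,y,z])-s['tool_pos'])@R*1000
    print('t',round(s['clock'],2),'pos',np.round(s['tool_pos'],4),'yawx',round(yaw,2),'zaxis',np.round(R[:,2],3),'tool shift mm',np.round(d,1),'j6',round(s['joint_pos'][5],3),'F',np.round(s['wrist_force'],1),'T',np.round(s['wrist_torque'],3),'w',round(s['width'],4),'gf',s['grip_force'])
E
python3 -c "
from h import *
to(.5855,.178,.22)"
```

```text
t 2.7 pos [ 0.1379 -0.5066  0.3039] yawx -174.42 zaxis [-0. -0. -1.] tool shift mm [-512.   637.8   83.9] j6 -1.402 F [ 0.1 -0.3  0.6] T [-0.018 -0.05   0.05 ] w 0.0856 gf 0.0
```

>>> play_rows(
  claw=[1, 1, 1, 1, 1, 1, 1, 1, 1, 1],
  xyz=[
    [-30, 37.5, 0],
    [-30, 37.5, 0],
    [-30, 37.5, 0],
    [-30, 37.5, 0],
    [-30, 37.5, 0],
    [-30, 37.5, 0],
    [-30, 37.5, 0],
    [-30, 37.5, 0],
    [-30, 37.5, 0],
    [-30, 37.5, 0],
  ],
  turn=[0, 0, 0, 0, 0, 0, 0, 0, 0, 0],
)

```text
clock: 3.7
tool_pos: [0.4033, -0.1039, 0.3043]
orientation: [-0.046, 0.999, -0.0, 0.001]
wrist_force: [1.3, -0.0, 0.1]
width: 0.0857
grip_force: 0.0
```

>>> play_rows(
  claw=[1, 1, 1, 1, 1, 1, 1, 1, 1],
  xyz=[
    [-30, 37.5, 0],
    [-30, 37.5, 0],
    [-30, 37.5, 0],
    [-30, 37.5, 0],
    [-30, 37.5, 0],
    [-30, 37.5, 0],
    [-30, 37.5, 0],
    [0, 0, 0],
    [0, 0, 0],
  ],
  turn=[0, 0, 0, 0, 0, 0, 0, 0, -4],
)

```text
clock: 4.6
tool_pos: [0.5881, 0.1761, 0.303]
orientation: [-0.082, 0.997, -0.0, -0.001]
wrist_force: [-0.3, -1.0, 0.2]
width: 0.0855
grip_force: 0.0
```

>>> play_rows(
  claw=[1, 1, 1, 1, 1, 1, 1, 1, 1, 1],
  xyz=[
    [0, 0, 9],
    [0, 0, 9],
    [0, 0, 9],
    [0, 0, 9],
    [0, 0, 9],
    [0, 0, 9],
    [0, 0, 9],
    [0, 0, 9],
    [0, 0, 9],
    [0, 0, 9],
  ],
  turn=[-8.5, -8.5, -8.5, -8.5, -8.5, -8.5, -8.5, -8.5, -8.5, -8.5],
)

```text
clock: 5.6
tool_pos: [0.5873, 0.1741, 0.2136]
orientation: [0.735, -0.678, -0.0, 0.0]
wrist_force: [0.6, 0.2, 0.1]
width: 0.0856
grip_force: 0.0
```

>>> play_rows(
  claw=[1, 1, 1, 1, 1],
  xyz=[
    [0, 0, 5],
    [0, 0, 5],
    [0, 0, 5],
    [0, 0, 0],
    [0, 0, 0],
  ],
  turn=[-8.5, -8.5, -8.5, -8.5, 0],
)

```text
clock: 6.1
tool_pos: [0.5872, 0.1742, 0.1988]
orientation: [0.9, -0.437, -0.0, 0.0]
wrist_force: [0.4, -0.1, -0.2]
width: 0.0854
grip_force: 0.0
```

```bash
python3 -c "
from h import *
to(.5855,.178,.118)
im,d=imaging.read_camera('side'); cv2.imwrite('pics/s1.png',cv2.resize(im[90:290,100:350],(750,600),interpolation=cv2.INTER_CUBIC)[...,::-1])"
```

```text
t 6.1 pos [0.5872 0.1742 0.1988] yawx -51.81 zaxis [-0.001 -0.    -1.   ] tool shift mm [-4.  -1.  80.8] j6 -1.949 F [ 0.4 -0.1 -0.2] T [-0.049 -0.02  -0.001] w 0.0854 gf 0.0
```

View pics/s1.png

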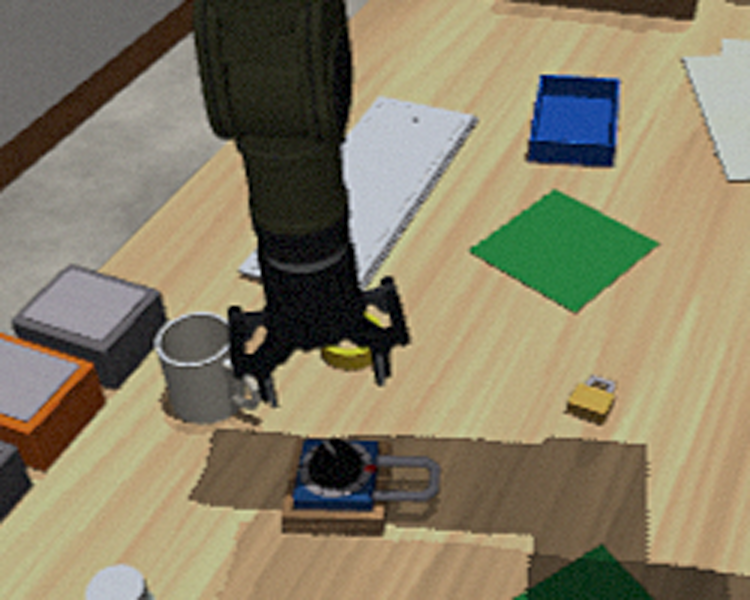

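The gripper hangs above the lock, fingers open at (265,385) and (380,365) in the crop. The lock at (340,470) is clear below. Next I descend and grip the dial.

>>> play_rows(
  claw=[1, 1, 1, 1, 1, 1, 0.5, 0.45, 0.45],
  xyz=[
    [-4, -1, 20],
    [0, 0, 20],
    [0, 0, 20],
    [0, 0, 15],
    [0, 0, 3],
    [0, 0, 0],
    [0, 0, 0],
    [0, 0, 0],
    [0, 0, 0],
  ],
  turn=[0, 0, 0, 0, 0, 0, 0, 0, 0],
  grip_force=25,
)

```text
clock: 7.05
tool_pos: [0.5866, 0.1787, 0.1219]
orientation: [0.9, -0.437, 0.001, -0.001]
wrist_force: [-0.2, 0.1, -0.2]
width: 0.0439
grip_force: 0.0
```

>>> play_rows(
  claw=[0.2, 0, 0, 0, 0],
  xyz=[
    [0, 0, 0],
    [0, 0, 0],
    [0, 0, 0],
    [0, 0, 0],
    [0, 0, 0],
  ],
  turn=[0, 0, 0, 0, 0],
  grip_force=30,
)

```text
clock: 7.55
tool_pos: [0.5865, 0.1787, 0.1219]
orientation: [0.9, -0.437, 0.001, -0.001]
wrist_force: [-0.6, -0.1, 5.2]
width: 0.0347
grip_force: 29.8
```

```bash
python3 -c "
from h import *
to(.5855,.178,.118)"
```

```text
t 7.55 pos [0.5865 0.1787 0.1219] yawx -51.77 zaxis [ 0.002  0.    -1.   ] tool shift mm [-0.1  1.2  3.9] j6 -1.942 F [-0.6 -0.1  5.2] T [-0.022  0.141  0.015] w 0.0347 gf 29.793574512004852
```

>>> play_rows(
  claw=[0, 0, 0, 0, 0, 0, 0, 0, 0, 0],
  xyz=[
    [0, 0, -1],
    [0, 0, 0],
    [0, 0, 0],
    [0, 0, 0],
    [0, 0, 0],
    [0, 0, 0],
    [0, 0, 0],
    [0, 0, 0],
    [0, 0, 0],
    [0, 0, 0],
  ],
  turn=[8, 8, 8, 8, 8, 8, 8, 8, 8, 8],
)

```text
clock: 8.55
tool_pos: [0.5855, 0.1786, 0.1219]
orientation: [-0.406, 0.914, 0.0, -0.0]
wrist_force: [-1.0, 0.3, 2.7]
width: 0.0344
grip_force: 30.7
```

>>> play_rows(
  claw=[0, 0, 0, 0, 0, 0],
  xyz=[
    [0, 0, 0],
    [0, 0, 0],
    [0, 0, 0],
    [0, 0, 0],
    [0, 0, 0],
    [0, 0, 0],
  ],
  turn=[8, 8, 8, 4, 0, 0],
)

```text
clock: 9.15
tool_pos: [0.5854, 0.1789, 0.1219]
orientation: [-0.177, 0.984, 0.0, -0.001]
wrist_force: [-2.2, 1.7, 2.9]
width: 0.0346
grip_force: 30.7
```

```bash
python3 -c "
from h import *
to(.5855,.178,.118)"
```

```text
t 9.15 pos [0.5854 0.1789 0.1219] yawx -159.67 zaxis [-0.001  0.001 -1.   ] tool shift mm [ 0.2 -0.9  3.9] j6 -0.059 F [-2.2  1.7  2.9] T [ 0.39   0.609 -0.032] w 0.0346 gf 30.71849763393402
```

>>> play_rows(
  claw=[0.5, 0.9, 1, 1, 1, 1, 1, 1],
  xyz=[
    [0, 0, 0],
    [0, 0, 0],
    [0, 0, 0],
    [0, 0, -30],
    [0, 0, -50],
    [0, 0, -40],
    [0, 0, 0],
    [0, 0, 0],
  ],
  turn=[0, 0, 0, 0, 0, 0, 0, 0],
)

```text
clock: 9.95
tool_pos: [0.5869, 0.1786, 0.2432]
orientation: [-0.176, 0.984, 0.0, 0.002]
wrist_force: [-0.1, 0.7, -1.5]
width: 0.0857
grip_force: 0.0
```

```bash
python3 - <<'E'
from h import *
to(.5855,.178,.118)
im,d=imaging.read_camera('side'); np.savez('side1.npz',im=im,d=d)
for l in ('mark','dial_grip','shackle_grip'): print(l,[(round(r['p'],2),np.round(r['location'],3)) for r in imaging.place_of('side',l)])
cv2.imwrite('pics/s2.png',cv2.resize(im[205:285,170:270],(750,600),interpolation=cv2.INTER_CUBIC)[...,::-1])
E
```

```text
t 9.95 pos [0.5869 0.1786 0.2432] yawx -159.77 zaxis [ 0.003  0.001 -1.   ] tool shift mm [  1.9  -0.  125.2] j6 -0.058 F [-0.1  0.7 -1.5] T [ 0.049  0.013 -0.028] w 0.0857 gf 0.0
mark [(0.86, array([0.55 , 0.169, 0.037])), (0.68, array([0.768, 0.121, 0.002]))]
dial_grip [(0.5, array([0.585, 0.178, 0.053]))]
shackle_grip [(0.64, array([0.523, 0.156, 0.03 ]))]
```

View pics/s2.png

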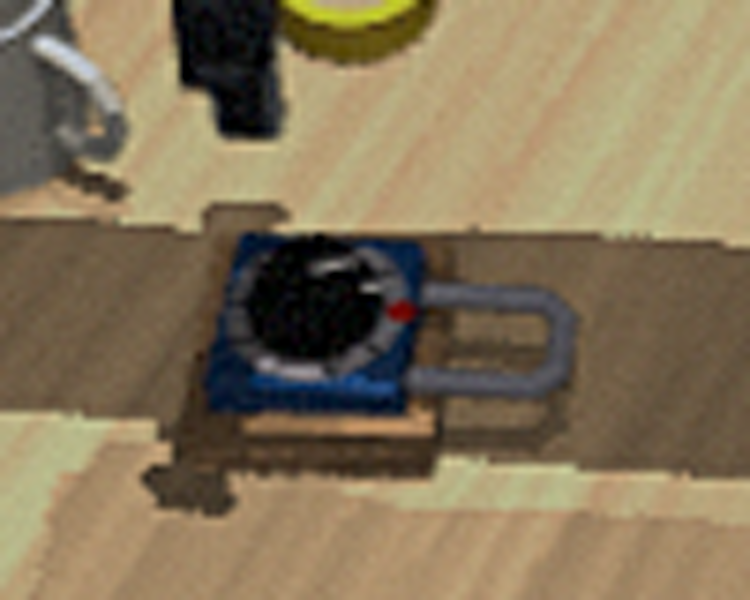

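The white line now points to (385,290), one notch short of the red mark at (402,312). I need one more click of 36°.

>>> play_rows(
  claw=[1, 1, 1, 1, 1, 0.45, 0.4, 0.2, 0, 0],
  xyz=[
    [1, 0, 40],
    [0, 0, 50],
    [0, 0, 28],
    [0, 0, 3],
    [0, 0, 0],
    [0, 0, 0],
    [0, 0, 0],
    [0, 0, 0],
    [0, 0, 0],
    [0, 0, 0],
  ],
  turn=[0, 0, 0, 0, 0, 0, 0, 0, 0, 0],
)

```text
clock: 11.15
tool_pos: [0.5858, 0.1789, 0.1226]
orientation: [-0.176, 0.984, 0.001, 0.001]
wrist_force: [-0.9, 1.9, 5.9]
width: 0.0346
grip_force: 29.5
```

>>> play_rows(
  claw=[0, 0, 0, 0, 0, 0, 0, 0, 0],
  xyz=[
    [0, 0, 0],
    [0, 0, 0],
    [0, 0, 0],
    [0, 0, 0],
    [0, 0, 0],
    [0, 0, 0],
    [0, 0, 0],
    [0, 0, 0],
    [0, 0, 0],
  ],
  turn=[0, 0, 8, 8, 8, 8, 4, 0, 0],
)

```text
clock: 12.05
tool_pos: [0.5858, 0.1789, 0.1226]
orientation: [0.137, 0.991, 0.001, 0.001]
wrist_force: [-1.5, 1.2, 6.5]
width: 0.0347
grip_force: 29.6
```

>>> play_rows(
  claw=[0.5, 0.9, 1, 1, 1, 1, 1, 1, 1],
  xyz=[
    [0, 0, 0],
    [0, 0, 0],
    [0, 0, 0],
    [0, 0, -30],
    [0, 0, -50],
    [0, 0, -40],
    [0, 0, 0],
    [0, 0, 0],
    [0, 0, 0],
  ],
  turn=[0, 0, 0, 0, -8, -8, -8, -8, -3.5],
)

```text
clock: 12.95
tool_pos: [0.5851, 0.1781, 0.2413]
orientation: [-0.173, 0.985, -0.0, 0.0]
wrist_force: [-0.4, 1.0, -0.2]
width: 0.0854
grip_force: 0.0
```

```bash
python3 - <<'E'
from h import *
to(.522,.154,.15)
im,d=imaging.read_camera('side'); np.savez('side2.npz',im=im,d=d)
for l in ('mark','dial_grip','shackle_grip'): print(l,[(round(r['p'],2),np.round(r['location'],3)) for r in imaging.place_of('side',l)])
cv2.imwrite('pics/s3.png',cv2.resize(im[205:285,170:270],(750,600),interpolation=cv2.INTER_CUBIC)[...,::-1])
C=cloud('side',d)
u=np.array([-.935,-.354]); w=np.array([-.354,.935]); r=C[...,:2]-[.5857,.1785]; a=r@u; b=r@w
m=(a>.052)&(a<.11)&(abs(b)<.04)&(C[...,2]>.02)&(C[...,2]<.04)
print('shackle along',np.percentile(a[m],[5,95]),'across',np.percentile(b[m],[2,50,98]),'z',np.percentile(C[m][:,2],[10,50,90]))
E
```

```text
t 12.95 pos [0.5851 0.1781 0.2413] yawx -160.06 zaxis [ 0.001  0.    -1.   ] tool shift mm [67.6 -1.1 91.2] j6 -0.052 F [-0.4  1.  -0.2] T [-0.009  0.017  0.008] w 0.0854 gf 0.0
mark [(0.86, array([0.555, 0.17 , 0.038]))]
dial_grip [(0.61, array([0.587, 0.176, 0.052]))]
shackle_grip [(0.68, array([ 0.398, -0.009,  0.002])), (0.54, array([0.522, 0.155, 0.028]))]
shackle along [0.05479325 0.09266137] across [-0.01752693  0.00876064  0.02887023] z [0.02743403 0.03074698 0.03290825]
```

View pics/s3.png

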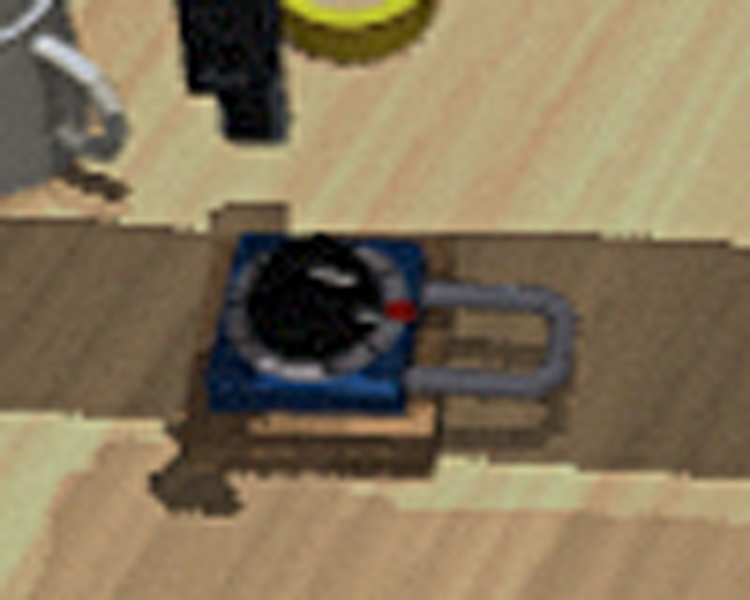

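The line's flange end at (372,317) now points at the red mark at (402,312), and the shackle is still in. Next I grip the shackle legs.

>>> play_rows(
  claw=[1, 1, 1, 1, 1, 1, 1, 0.3, 0.3, 0.3],
  xyz=[
    [35, -0.5, 0],
    [32.5, -0.5, 0],
    [0, 0, 40],
    [0, 0, 50],
    [0, 0, 45],
    [0, 0, 21],
    [0, 0, 0],
    [0, 0, 0],
    [0, 0, 0],
    [0, 0, 0],
  ],
  turn=[0, -0.6, 0, 0, 0, 0, 0, 0, 0, 0],
  grip_force=30,
)

```text
clock: 14.15
tool_pos: [0.5232, 0.1551, 0.0868]
orientation: [-0.176, 0.984, 0.001, 0.002]
wrist_force: [-1.2, 0.8, 3.7]
width: 0.0487
grip_force: 30.3
```

>>> play_rows(
  claw=[0.3, 0.3, 0.3],
  xyz=[
    [0, 0, 0],
    [0, 0, 0],
    [0, 0, 0],
  ],
  turn=[0, 0, 0],
)

```text
clock: 14.45
tool_pos: [0.5231, 0.1551, 0.0864]
orientation: [-0.177, 0.984, 0.0, 0.002]
wrist_force: [-0.9, 0.8, 6.6]
width: 0.0487
grip_force: 30.6
```

```bash
python3 -c "
from h import *
to(.522,.154,.083)"
```

```text
t 14.45 pos [0.5231 0.1551 0.0864] yawx -159.66 zaxis [ 0.003  0.002 -1.   ] tool shift mm [ 1.4 -0.6  3.4] j6 -0.067 F [-0.9  0.8  6.6] T [0.342 0.028 0.108] w 0.0487 gf 30.57507187128067
```

Gripped at 49 mm. Next I pull.

>>> play_rows(
  claw=[0.3, 0.3, 0.3, 0.3, 0.3, 0.3, 0.3, 0.3, 0.3, 0.3],
  xyz=[
    [3, 0, 0],
    [3, 0, 0],
    [3, 0, 0],
    [3, 0, 0],
    [3, 0, 0],
    [3, 0, 0],
    [3, 0, 0],
    [3, 0, 0],
    [2, 0, 0],
    [0, 0, 0],
  ],
  turn=[0, 0, 0, 0, 0, 0, 0, 0, 0, 0],
)

```text
clock: 15.45
tool_pos: [0.4973, 0.1451, 0.0853]
orientation: [-0.176, 0.984, -0.0, 0.0]
wrist_force: [1.2, -0.0, 5.9]
width: 0.0488
grip_force: 31.6
```

>>> play_rows(
  claw=[0.3, 0.3, 0.3, 0.3],
  xyz=[
    [1, 0, 0],
    [1, 0, 0],
    [0, 0, 0],
    [0, 0, 0],
  ],
  turn=[0, 0, 0, 0],
)

```text
clock: 15.85
tool_pos: [0.4971, 0.145, 0.0855]
orientation: [-0.176, 0.984, 0.0, 0.002]
wrist_force: [4.8, 1.4, 4.5]
width: 0.0483
grip_force: 31.5
```

```bash
python3 -c "
from h import *
to(.522,.154,.083)"
```

```text
t 15.85 pos [0.4971 0.145  0.0855] yawx -159.69 zaxis [ 0.003  0.001 -1.   ] tool shift mm [-26.5  -0.2   2.6] j6 -0.071 F [4.8 1.4 4.5] T [ 0.518 -1.078  0.018] w 0.0483 gf 31.461276412010193
```

>>> play_rows(
  claw=[0.3, 0.3, 0.3, 0.3],
  xyz=[
    [1, 0, 0],
    [1, 0, 0],
    [0, 0, 0],
    [0, 0, 0],
  ],
  turn=[0, 0, 0, 0],
)

```text
clock: 16.25
tool_pos: [0.4968, 0.1449, 0.0858]
orientation: [-0.176, 0.984, 0.0, 0.003]
wrist_force: [7.6, 2.8, 2.9]
width: 0.0488
grip_force: 31.3
```

>>> play_rows(
  claw=[0.6, 1, 1, 1, 1, 1, 1],
  xyz=[
    [0, 0, 0],
    [0, 0, 0],
    [0, 0, 0],
    [0, 0, -40],
    [0, 0, -50],
    [0, 0, -50],
    [0, 0, 0],
  ],
  turn=[0, 0, 0, 0, 0, 0, 0],
)

```text
clock: 16.95
tool_pos: [0.4964, 0.1447, 0.231]
orientation: [-0.176, 0.984, 0.0, 0.005]
wrist_force: [1.0, 0.5, 0.5]
width: 0.0854
grip_force: 0.0
```

```bash
python3 - <<'E'
from h import *
to(.5857,.1785,.122)
im,d=imaging.read_camera('side')
for l in ('mark','dial_grip','shackle_grip'): print(l,[(round(r['p'],2),np.round(r['location'],3)) for r in imaging.place_of('side',l)])
cv2.imwrite('pics/s4.png',cv2.resize(im[205:285,170:270],(750,600),interpolation=cv2.INTER_CUBIC)[...,::-1])
C=cloud('side',d)
u=np.array([-.935,-.354]); w=np.array([-.354,.935]); r=C[...,:2]-[.5857,.1785]; a=r@u; b=r@w
m=(a>.052)&(a<.14)&(abs(b)<.04)&(C[...,2]>.02)&(C[...,2]<.04)
print('shackle along',np.percentile(a[m],[5,95]))
E
```

```text
t 16.95 pos [0.4964 0.1447 0.231 ] yawx -159.68 zaxis [ 0.01   0.003 -1.   ] tool shift mm [-94.4   0.8 110. ] j6 -0.071 F [1.  0.5 0.5] T [ 0.033 -0.055 -0.021] w 0.0854 gf 0.0
mark [(0.57, array([0.549, 0.163, 0.037]))]
dial_grip [(0.77, array([0.584, 0.174, 0.052])), (0.45, array([ 0.509, -0.241,  0.002])), (0.43, array([ 0.768, -0.252,  0.004]))]
shackle_grip [(0.69, array([0.497, 0.144, 0.027]))]
shackle along [0.05568335 0.11845964]
```

View pics/s4.png

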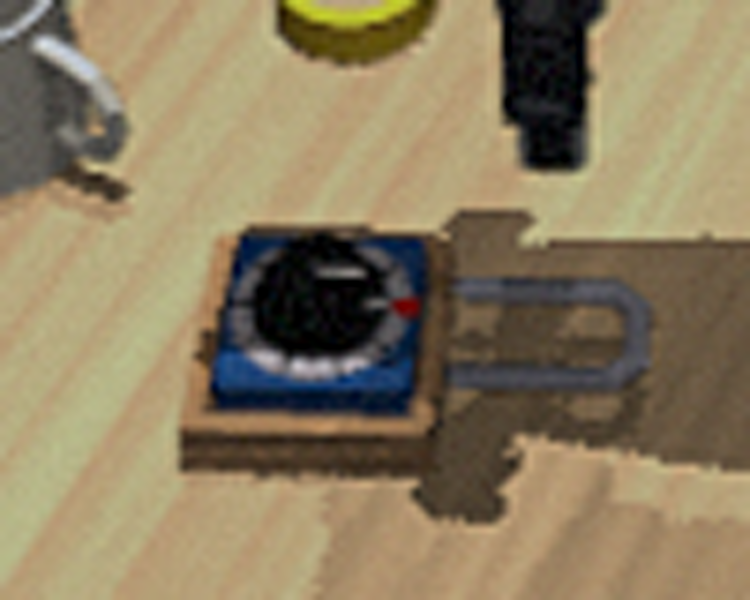

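The shackle is out (crossbar at (635,330), 26 mm farther than before), with the lock still in the holder. Next I grip the dial, closing along the lock's x, and lift.

>>> play_rows(
  claw=[1, 1, 1, 1, 1, 1, 1, 1, 1, 1],
  xyz=[
    [-46, 0.5, 0],
    [-46, 0.3, 0],
    [0, 0, 0],
    [0, 0, 5],
    [0, 0, 5],
    [0, 0, 5],
    [0, 0, 5],
    [0, 0, 5],
    [0, 0, 5],
    [0, 0, 5],
  ],
  turn=[0, 0, 8.5, 8.5, 8.5, 8.5, 8.5, 8.5, 8.5, 8.5],
)

```text
clock: 18.15
tool_pos: [0.5779, 0.1762, 0.1868]
orientation: [0.407, 0.913, -0.002, -0.002]
wrist_force: [-0.7, -0.4, -0.0]
width: 0.0853
grip_force: 0.0
```

>>> play_rows(
  claw=[1, 1, 1, 1],
  xyz=[
    [0, 0, 5],
    [0, 0, 5],
    [0, 0, 5],
    [0, 0, 0],
  ],
  turn=[8.5, 8.5, 4, 0],
)

```text
clock: 18.55
tool_pos: [0.5775, 0.1761, 0.1716]
orientation: [0.564, 0.826, -0.003, -0.002]
wrist_force: [1.0, 0.1, -0.6]
width: 0.0853
grip_force: 0.0
```

```bash
python3 -c "
from h import *
to(.584,.178,.1215)"
```

```text
t 18.55 pos [0.5775 0.1761 0.1716] yawx 111.34 zaxis [-0.007 -0.002 -1.   ] tool shift mm [-0.6  7.1 50. ] j6 1.494 F [ 1.   0.1 -0.6] T [-0.001 -0.018 -0.026] w 0.0853 gf 0.0
```

>>> play_rows(
  claw=[1, 1, 1, 1, 0.5, 0.4, 0.3, 0.1, 0, 0],
  xyz=[
    [-0.5, 7, 15],
    [0, 0, 20],
    [0, 0, 14],
    [0, 0, 0],
    [0, 0, 0],
    [0, 0, 0],
    [0, 0, 0],
    [0, 0, 0],
    [0, 0, 0],
    [0, 0, 0],
  ],
  turn=[0, 0, 0, 0, 0, 0, 0, 0, 0, 0],
  grip_force=30,
)

```text
clock: 19.55
tool_pos: [0.5864, 0.1788, 0.1269]
orientation: [0.564, 0.826, 0.0, 0.0]
wrist_force: [-2.0, -0.8, 5.4]
width: 0.0341
grip_force: 29.7
```

>>> play_rows(
  claw=[0, 0, 0, 0],
  xyz=[
    [0, 0, 0],
    [0, 0, 0],
    [0, 0, 0],
    [0, 0, 0],
  ],
  turn=[0, 0, 0, 0],
  grip_force=80,
)

```text
clock: 19.95
tool_pos: [0.5864, 0.1788, 0.1273]
orientation: [0.564, 0.826, 0.0, 0.0]
wrist_force: [-3.0, -1.7, 7.7]
width: 0.0319
grip_force: 78.6
```

```bash
python3 -c "
from h import *
to(.584,.178,.1215)"
```

```text
t 19.95 pos [0.5864 0.1788 0.1273] yawx 111.34 zaxis [ 0.001  0.    -1.   ] tool shift mm [ 0.1 -2.6  5.8] j6 1.494 F [-3.  -1.7  7.7] T [-0.22   0.683  0.002] w 0.0319 gf 78.62001657485962
```

Gripped a bit high, so I regrip 5 mm lower.

>>> play_rows(
  claw=[0.5, 0.6, 0.6, 0.6, 0.3, 0.1, 0, 0],
  xyz=[
    [0, 0, 0],
    [0, 0, 0],
    [0, -1, 5],
    [0, 0, 0],
    [0, 0, 0],
    [0, 0, 0],
    [0, 0, 0],
    [0, 0, 0],
  ],
  turn=[0, 0, 0, 0, 0, 0, 0, 0],
  grip_force=30,
)

```text
clock: 20.75
tool_pos: [0.5859, 0.1786, 0.1209]
orientation: [0.564, 0.826, 0.0, 0.0]
wrist_force: [1.5, 0.1, -1.1]
width: 0.0346
grip_force: 30.1
```

>>> play_rows(
  claw=[0, 0, 0, 0],
  xyz=[
    [0, 0, 0],
    [0, 0, 0],
    [0, 0, 0],
    [0, 0, 0],
  ],
  turn=[0, 0, 0, 0],
  grip_force=70,
)

```text
clock: 21.15
tool_pos: [0.5859, 0.1786, 0.1212]
orientation: [0.564, 0.826, 0.0, 0.0]
wrist_force: [1.7, 1.1, 0.8]
width: 0.0331
grip_force: 69.5
```

```bash
python3 -c "
from h import *
to(.584,.178,.1215)"
```

```text
t 21.15 pos [0.5859 0.1786 0.1212] yawx 111.33 zaxis [ 0.001  0.    -1.   ] tool shift mm [ 0.1 -2.  -0.3] j6 1.494 F [1.7 1.1 0.8] T [ 0.105 -0.375  0.074] w 0.0331 gf 69.46928858757019
```

>>> play_rows(
  claw=[0, 0, 0, 0, 0, 0, 0, 0, 0, 0],
  xyz=[
    [0, 0, -4],
    [0, 0, -8],
    [0, 0, -12],
    [0, 0, -20],
    [0, 0, -25],
    [0, 0, -25],
    [0, 0, -30],
    [0, 0, -30],
    [0, 0, -25],
    [0, 0, -10],
  ],
  turn=[0, 0, 0, 0, 0, 0, 0, 0, 0, 0],
)

```text
clock: 22.15
tool_pos: [0.5856, 0.1784, 0.3134]
orientation: [0.564, 0.826, 0.001, 0.001]
wrist_force: [0.7, 1.1, -4.3]
width: 0.0332
grip_force: 70.5
```

```bash
python3 -c "
from h import *
to(.511,-.242,.31)
im,d=imaging.read_camera('side'); cv2.imwrite('pics/s5.png',cv2.resize(im[100:300,130:380],(750,600),interpolation=cv2.INTER_CUBIC)[...,::-1])"
```

```text
t 22.15 pos [0.5856 0.1784 0.3134] yawx 111.32 zaxis [ 0.003  0.001 -1.   ] tool shift mm [-364.5 -222.3    2.8] j6 1.495 F [ 0.7  1.1 -4.3] T [ 0.025 -0.111  0.046] w 0.0332 gf 70.52374720573425
```

View pics/s5.png

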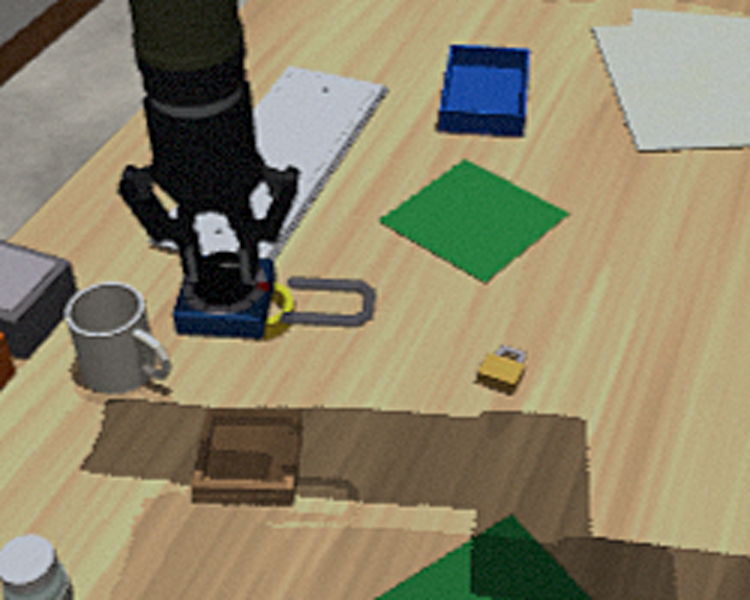

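The open lock hangs level from the gripper at (225,300), shackle still out at (330,300), with the holder empty below. Next I move it over the smaller mat, in 15 rows of (-24.3, -14.8).

>>> play_rows(
  claw=[0, 0, 0, 0, 0, 0, 0, 0, 0, 0],
  xyz=[
    [-6, -4, 0],
    [-12, -7, 0],
    [-20, -12, 0],
    [-27, -16.5, 0],
    [-30, -18.5, 0],
    [-30, -18.5, 0],
    [-30, -18.5, 0],
    [-30, -18.5, 0],
    [-30, -18.5, 0],
    [-30, -18.5, 0],
  ],
  turn=[0, 0, 0, 0, 0, 0, 0, 0, 0, 0],
)

```text
clock: 23.2
tool_pos: [0.5322, -0.1066, 0.3081]
orientation: [0.564, 0.826, -0.001, -0.002]
wrist_force: [0.9, 0.0, -4.4]
width: 0.033
grip_force: 70.6
```

>>> play_rows(
  claw=[0, 0, 0, 0, 0, 0, 0, 0, 0, 0],
  xyz=[
    [-30, -18.5, 0],
    [-30, -18, 0],
    [-24, -14.5, 0],
    [-18, -11, 0],
    [-12, -7, 0],
    [-6, -3, 0],
    [0, 0, 0],
    [0, 0, 0],
    [0, 0, 0],
    [0, 0, 0],
  ],
  turn=[0, 0, 0, 0, 0, 0, 0, 0, 0, 0],
)

```text
clock: 24.2
tool_pos: [0.5112, -0.2416, 0.31]
orientation: [0.563, 0.826, 0.0, -0.0]
wrist_force: [0.4, 0.1, -4.5]
width: 0.0331
grip_force: 70.5
```

```bash
python3 - <<'E'
from h import *
to(.511,-.242,.31)
for n in('side','top'):
    im,d=imaging.read_camera(n)
    for l in('padlock','shackle_grip','dial_grip','mark'): print(n,l,[(round(r['p'],2),np.round(r['location'],3)) for r in imaging.place_of(n,l)])
    if n=='side': cv2.imwrite('pics/s6.png',im[...,::-1])
to(.511,-.242,.31)
E
```

```text
t 24.2 pos [ 0.5112 -0.2416  0.31  ] yawx 111.41 zaxis [ 0.  0. -1.] tool shift mm [-0.3 -0.3 -0. ] j6 0.756 F [ 0.4  0.1 -4.5] T [ 0.028 -0.043  0.06 ] w 0.0331 gf 70.53837776184082
side padlock [(0.83, array([ 0.509, -0.239,  0.202]))]
side shackle_grip [(0.69, array([ 0.426, -0.271,  0.216]))]
side dial_grip [(0.7, array([0.678, 0.378, 0.   ])), (0.52, array([ 0.508, -0.242,  0.242]))]
side mark [(0.94, array([ 0.478, -0.256,  0.224]))]
top padlock [(0.75, array([ 0.514, -0.244,  0.202]))]
top shackle_grip []
top dial_grip [(0.56, array([ 0.509, -0.242,  0.236]))]
top mark [(0.68, array([ 0.478, -0.252,  0.227])), (0.36, array([ 0.674,  0.379, -0.001]))]
t 24.7 pos [ 0.511  -0.2425  0.3099] yawx 111.33 zaxis [ 0. -0. -1.] tool shift mm [ 0.4  0.2 -0.1] j6 0.755 F [ 0.5 -0.5 -4.2] T [ 0.046 -0.057  0.055] w 0.033 gf 70.53780555725098
```

View pics/s6.png

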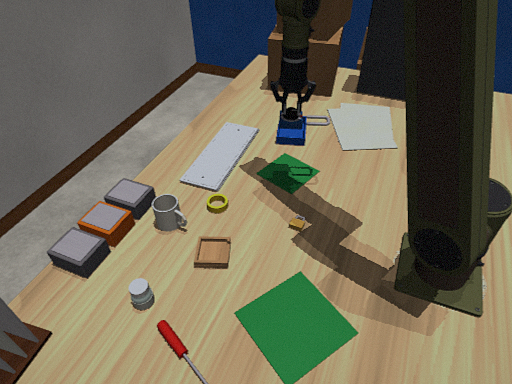

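The open lock hangs at (292,130), above the small mat at (288,172), with everything else undisturbed. I'm handing in.

```bash
python3 -c "
from h import *
print(manip.close_job())"
```

```text
the job is handed in; nothing more can be done
None
```

I opened the blue padlock and handed the job in at about 25 s, holding it by the dial about 20 cm above the middle of the 160 mm green mat. The shackle was drawn to its stop in the holder, and nothing else looked disturbed in the last picture, but the hand-in returned no verdict.

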